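Set up a bentwood sample and its reflector for a photograph

TASK

I want to photograph the bent plywood sample: hang it over the rail of the photo stand, near the middle, one leg on each side, and let go of it. Then pull the stand's spring-return reflector slide, the one with the upright knob, out until the middle of the knob is level with the pointed dark steel mark on the stand's front edge, and keep it there: finish while still holding the slide at the mark, since the spring would draw it back. Leave the other things on the desk where they are.

Things in the scene. Friction and masses are not known exactly. Their poses are not given: they have to be found in the camera images.
- sample_mid (a point): the bent plywood sample, loose, about 80 g: an inverted U, 36 mm across both legs (its x), 60 mm wide (its y), 72 mm tall (its z, up), wall 4 mm, so the gap between the legs is 28 mm; it starts standing on its two legs on the desk left of the stand. The point is its centre, 36 mm above the leg ends, 36 mm below its top and 32 mm below the underside of its top. It can be gripped from above across the two legs (along its x).
- stand: the photo stand, fixed: a grey base plate 210 x 240 x 18 mm with a round rail on two posts at the far side and a slide track at the near side. Origin at the centre of its underside; x points from the track towards the rail, y along rail and track (to the left), z up.
- rail_mid (a point): middle of the stand's round rail (on its axis): the rail is 10 mm thick, runs along the stand's y, 140 mm above the desk, 75 mm from the stand's origin along its x; the posts (18 mm balls on top) stand 95 mm either side of the middle. Axes as the stand's. With the sample hung, the sample's centre lies 27 mm below this point.
- pull_knob (a point): the black upright pull knob of the reflector slide, 24 mm (stand's x) by 16 mm (stand's y) and 42 mm tall, its top 87 mm above the desk; the point is on its centre line 70 mm above the desk. It stands on a carriage 34 mm long whose top is 46 mm above the desk; a white card 70 mm wide (along the track), its top 81 mm above the desk, rides 45 to 54 mm behind it (stand's +x) on the same carriage. The track lies 70 mm from the stand's origin along its -x. Axes as the stand's.
- reflector (a joint): travel of the reflector slide in m: 0 home (knob 60 mm from the stand's origin along its +y), growing to 0.125 as the knob is pulled along the stand's -y (to the right). A spring pulls it home with about 3 N at 0 and 50 N/m more (8 N at 0.1); released, it runs back to 0.
- mark_tip (a point): tip of the mark, a dark steel tab, 18 mm wide and 12 mm tall, with a point, fixed on the base plate's front edge in front of the track, 28 mm above the desk, its point towards the track; axes as the stand's. The slide is at the mark when the middle of the knob is level with this tip along the stand's y, which takes a travel of 40 to 100 mm.
- sample: the same bent plywood sample; origin at the centre between its leg ends, axes as sample_mid
- tape_measure: yellow pocket tape measure, 33 x 80 x 61 mm, on the desk to the right of the stand; origin under its centre; bystander
- paint_pot_4: small round paint tester pot, 53 mm across, 61 mm tall, on the desk to the right of the stand; origin under its centre; bystander
- loupe: black round magnifier loupe, 36 mm across, 30 mm tall, near the front edge of the desk between stand and sample; origin under its centre; bystander
- glue_stick: upright glue stick, 27 mm across, 92 mm tall, to the left of the stand, beyond the sample; origin under its centre; bystander
Mind the look-alikes: they are no part of the job. Leave any orange or purple look-alike of the sample alone.

How it is judged (in metres and radians):
On the way, in this order (a step that is already met when the one before it is completed fails the run):
1. the sample hangs over the rail, let go (x of sample_mid in the frame of rail_mid between -0.015 and 0.015 m and y of sample_mid in the frame of rail_mid between -0.035 and 0.035 m and z of sample_mid in the frame of rail_mid between -0.035 and -0.019 m and angle between sample_mid's own z axis and vertical below 0.35 rad and angle between the y axis of sample_mid and the y axis of stand, either way round below 0.3 rad and contact force between sample and the arm below 0.05 N and contact force between sample and the fingers below 0.05 N), for 0.3 s.
2. the reflector slide is held by the fingers at the mark (y of pull_knob in the frame of mark_tip between -0.006 and 0.006 m and contact force between the fingers and reflector above 0.5 N), for 0.3 s.
At the end, for the whole second after the job is handed in: Fingers still hold the slide (0.5 N), at rest, knob within 6 mm of the mark's tip along the track; sample at rest on the rail, untouched, its centre within 15 mm across the rail, 35 mm of the middle along it, 8 mm of the hung height, tilt under 0.35 rad, square within 0.3 rad (all of step 1 and all of step 2 and linear speed of sample below 0.03 m/s and velocity of joint reflector between -0.01 and 0.01 m/s); the arm keeps its last pose, push and grip.
It fails at once if a bystander is shifted by more than 30 mm (distance of any of tape_measure, paint_pot_4, loupe, glue_stick from where it was at the start of the episode above 0.03 m).
It also fails if it takes over 50 s, if anything falls off the work surface, if the arm or the gripper's body presses on something with over 40 N, if the wrist force passes 120 N, or if a joint passes its speed limit or range.

ROBOT

A 6-joint arm with a two-finger parallel gripper is mounted at the origin on a cart in front of the work surface, level with it; the furniture and walls round the work are solid. World frame = base frame: x ahead of the robot, y to its left, z up, the work surface at z = 0. Lengths are in mm, angles in degrees, forces in N, time in s.
With the tool pointing down it reaches from about 350 to 850 mm from the base axis. Payload 8.1 kg.
Tool frame: the origin (TCP) lies between the finger pads; the fingertips stand 17 mm ahead of it and the grasp point (between the pads) lies 2 mm behind it; z points along the fingers, y is the line along which they close (so a half turn about z gives the same grasp; the last joint's range is limited). The gripper opens to 85 mm and grips with 20 to 120 N. Pads are 22 mm wide; open, the fingers measure 114 mm over their backs; the gripper's body (76 mm by 85 mm) begins 54 mm behind the grasp point. The pads swing forward as they close: fully open they stand 13 mm farther back than shut.
Start: joints at [61.341, 7.471, 85.268, -0, 87.261, -4.893], TCP at [241.784, 549.132, 248.292] pointing down, gripper open.
Joint ranges: [-169.43, 169.43], [-51.17, 129.36], [1.28, 143.12], [-76.62, 256.62], [0, 156.53], [-152.29, 152.29]. Speed limits (degrees/s): [136.94, 136.94, 159.86, 180, 180, 180].

INTERFACE

Orientations are given as [roll, pitch, yaw] about the fixed x, y, z axes, in that order (R = Rz(yaw) Ry(pitch) Rx(roll)).
In Python, from bench import sense, snapshot, hand_in, trace, place_of gives the robot as it stands.
- The arm moves only by the shell command python3 -m handwheel 'ROWS' [FORCE]. ROWS is JSON, a list of rows, each a list of 7 numbers: the opening, from -1 (shut) to 1 (fully open), then the shift along the tool's x, y, z in cm, then the turn, a rotation vector about the tool's x, y, z in rad. A call has 1 to 12 rows; each row shifts and turns the commanded pose from where the row before left it, along the tool's axes as they then stand; what a row does not reach is not made up. A row lasts 1/12 s, in which the tool goes at most 41.7 mm and 7.16 degrees, less where a joint would pass 70% of its speed; a pose out of reach is approached as far as the arm can. A call with a gripper value outside its range is refused whole. The fingers move at their own pace and stop on an object; FORCE is the grip in N (left out, the last holds). Time passes only in rows, so rows that do not move let the fingers close. It gives the time, the measured TCP pose, the force, the opening and the grip force at its end, in the units of the state.
- sense(): the state, without advancing time (a new reading comes with each control period).
- snapshot(name): name is "side" or "top"; returns a dict with "image" (400x640x3 uint8, red, green, blue), "intrinsics" (3x3 intrinsics, pixels), "k1" (the pictures are not rectified: a ray, as slopes to the right and down, at radius r is drawn at 1 + k1 r^2 times it, then the intrinsics apply), "R" (3x3) and "t" (3): a world point X has camera coordinates R X + t. Camera axes: x right, y down, z forward; pixel columns grow to the right and rows downward; lengths in mm; the calibration is good to about 2 mm. A picture is of the moment at which its call begins. There is no depth.
- hand_in(): hands the job in; it is judged then, once.
Trained networks look in a picture, given as the dict that the camera call returned (one of the last four; its "shot" number tells which), for a name from the list of things; names that differ only in an ending like _2 or _b are one class to them, and where a whole thing is asked for, a point or a joint stands for the part that bears it (a point fixed in the world has none). Each returns a list of dicts, best first, with "conf" (0 to 1); they miss things now and then, are a little off and sometimes report something else, mostly with a low value. They report only what shows in the picture. A call takes as long as a camera call. They do not tell look-alikes from the thing itself.
- trace(picture, query): "pixels" (400x640 bool, what is visible of it).
- place_of(picture, query): "location" ([x, y, z] in mm, in world coordinates, good to about 4 mm: a listed point, or the origin of a listed thing).
The state is a dict: "time": time; "joint_pos": joint angles; "qd": joint speeds; "joint_efforts": joint torques, N m; "tool_pos": TCP position; "tcp_rot": TCP orientation; "ft_force": force on the tool from outside, world axes, zero at the start; "wrist_torque": the same for the moment, N m; "finger_gap": finger opening in mm; "grip_force": force on a finger pad.
Only numpy, scipy, OpenCV 4.12 (cv2) and the standard library are available. Lean on these libraries where they do the work, as an engineer would, in place of code of your own. Each camera call takes 0.05 s, during which the arm holds its last target. There are 200 camera calls.

## Working session

There is one attempt and no reset: what is moved stays moved. The work goes in short steps, Python scripts to look and compute and a shell command to move; the robot and the scene stay as the last step left them, time stands still between calls to the robot, and variables do not carry over. Pictures are saved under pics/ and viewed, at most 10 in all, crops included, and the job is handed in when it is done.

```bash
ls; mkdir -p pics
cat > h.py <<'E'
import numpy as np,cv2
from bench import sense,snapshot,trace,place_of
def save(p,n): cv2.imwrite('pics/'+n,p["image"][:,:,::-1])
def proj(p,X):
    c=np.array(p["R"])@np.array(X,float)+np.array(p["t"]);s=c[:2]/c[2];s=s*(1+p["k1"]*(s@s))
    K=np.array(p["intrinsics"]);return (K@[s[0],s[1],1])[:2]
def ray(p,uv,z):
    K=np.array(p["intrinsics"]);d=np.array([(uv[0]-K[0,2])/K[0,0],(uv[1]-K[1,2])/K[1,1]]);s=d.copy()
    for _ in range(20): s=d/(1+p["k1"]*(s@s))
    R=np.array(p["R"]);o=-R.T@np.array(p["t"]);v=R.T@[s[0],s[1],1];return o+v*(z-o[2])/v[2]
E
python3 - <<'E'
from h import *
np.set_printoptions(precision=1,suppress=True)
s=sense();print(s["tool_pos"],s["tcp_rot"],s["finger_gap"],s["ft_force"])
for n in("side","top"):
    p=snapshot(n);save(p,n+'0.png')
    print(n,-np.array(p["R"]).T@p["t"])
    for q in["sample_mid","stand","rail_mid","pull_knob","mark_tip","tape_measure","paint_pot_4","loupe","glue_stick"]:
        print(q,[(np.array(r["location"]).round(),proj(p,r["location"]).round(),round(r["conf"],2)) for r in place_of(p,q)])
E
```

```text
pics
[241.5 548.7 247.3] [-179.9   -0.   156.2] 85.49503749013871 [-0.5  0.2  0.4]
side [ 157.9 1296.6  697.8]
sample_mid [(array([473., 442.,  32.]), array([286., 311.]), 0.8), (array([626., 122.,  40.]), array([273., 237.]), 0.71)]
stand [(array([418., 184.,   1.]), array([336., 270.]), 0.66), (array([595., -92.,  -3.]), array([305., 222.]), 0.63)]
rail_mid [(array([669., -74., 135.]), array([281., 183.]), 0.78)]
pull_knob [(array([513., -50.,  68.]), array([325., 210.]), 0.82)]
mark_tip [(array([ 504., -133.,   24.]), array([334., 213.]), 0.54)]
tape_measure [(array([ 547., -380.,   -1.]), array([339., 192.]), 0.52)]
paint_pot_4 [(array([ 423., -356.,    2.]), array([370., 197.]), 0.48), (array([587., 216.,   1.]), array([275., 266.]), 0.41)]
loupe [(array([588., 217.,   2.]), array([274., 266.]), 0.69), (array([418., 183.,  -2.]), array([336., 271.]), 0.59)]
glue_stick [(array([586., 216.,   2.]), array([275., 266.]), 0.53)]
top [ 342.8   14.9 1390.6]
sample_mid [(array([471., 440.,  37.]), array([198., 223.]), 0.82), (array([628., 126.,  39.]), array([299., 176.]), 0.62), (array([487., 312.,  -2.]), array([241., 221.]), 0.58)]
stand [(array([591., -95.,   0.]), array([369., 191.]), 0.89)]
rail_mid [(array([669., -84., 138.]), array([369., 157.]), 0.84)]
pull_knob [(array([513., -47.,  70.]), array([354., 212.]), 0.72), (array([669., -83., 139.]), array([369., 157.]), 0.56)]
mark_tip [(array([ 513., -133.,   26.]), array([381., 215.]), 0.37)]
tape_measure [(array([ 548., -381.,   -3.]), array([457., 207.]), 0.66)]
paint_pot_4 [(array([ 424., -355.,    2.]), array([450., 245.]), 0.88)]
loupe [(array([418., 186.,  -2.]), array([279., 244.]), 0.66)]
glue_stick [(array([584., 215.,   1.]), array([272., 192.]), 0.65)]
```

Run:
```python
import cv2
a=cv2.imread('pics/top0.png')[130:280,150:490];cv2.imwrite('pics/topc.png',cv2.resize(a,(800,353),interpolation=cv2.INTER_CUBIC))
a=cv2.imread('pics/side0.png')[150:370,210:430];cv2.imwrite('pics/sidec.png',cv2.resize(a,(600,600),interpolation=cv2.INTER_CUBIC))
```

```text
(no output)
```

View pics/topc.png

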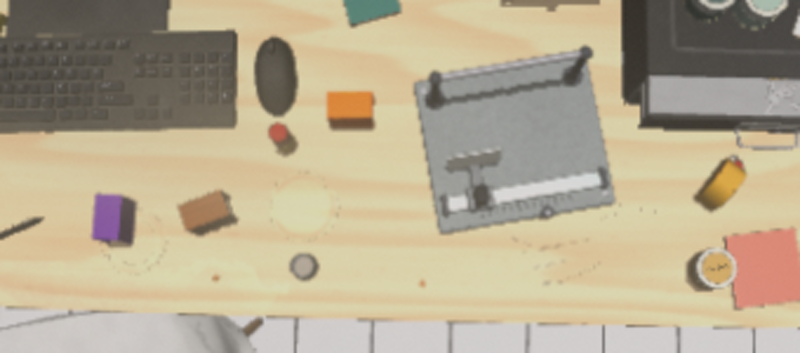

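View pics/sidec.png

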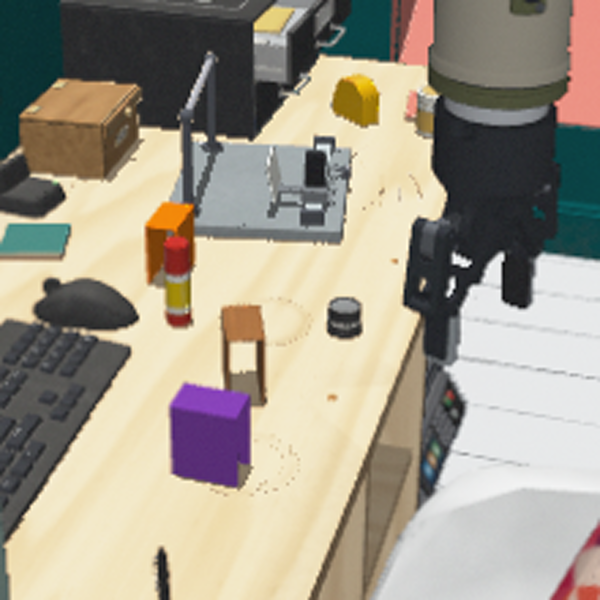

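```bash
cat > fit.py <<'E'
from h import *
from scipy.optimize import minimize,least_squares
np.set_printoptions(precision=1,suppress=True)
def boxmask(p,x,y,a,L,W,H,S=4):
    c,s=np.cos(a),np.sin(a)
    P=[proj(p,[x+c*u-s*v,y+s*u+c*v,z]) for u in(-L/2,L/2) for v in(-W/2,W/2) for z in(0,H)]
    h=cv2.convexHull((np.array(P)*S).astype(np.int32));m=np.zeros((400*S,640*S),np.uint8);cv2.fillConvexPoly(m,h,1)
    return cv2.resize(m.astype(np.float32),(640,400),interpolation=cv2.INTER_AREA)
def masks(ps,q,c):
    out=[]
    for p in ps:
        b=min(trace(p,q),key=lambda r:np.hypot(*(np.argwhere(r["pixels"]).mean(0)[::-1]-proj(p,c))))
        out.append(b["pixels"])
    return out
E
python3 - <<'E'
from fit import *
t=snapshot("top");s=snapshot("side")
for p in(t,s):
    for r in trace(p,"sample"):
        m=r["pixels"];yx=np.argwhere(m);print(p["shot"],r["conf"],m.sum(),yx.mean(0)[::-1],p["image"][m].mean(0))
m=masks([t],"sample",[487,312,36])[0].astype(np.float32)
print(m.sum())
f=lambda v:abs(boxmask(t,v[0],v[1],v[2],36,60,72)-m).sum()
best=min((minimize(f,[487,312,a],method="Nelder-Mead",options=dict(initial_simplex=[[487,312,a],[495,312,a],[487,320,a],[487,312,a+.2]])) for a in(-.6,-.3,0,.3,.6)),key=lambda r:r.fun)
print("sample",best.x,np.degrees(best.x[2]),best.fun)
# stand
obs=[];loc={"stand":(0,0),"rail_mid":(75,0),"pull_knob":(-70,60)};ref={"stand":(592,-94),"rail_mid":(669,-80),"pull_knob":(513,-48)}
mk=[]
for k in range(2):
  for p in ((t,s) if k==0 else (snapshot("top"),snapshot("side"))):
    for q in loc:
        for r in place_of(p,q):
            l=np.array(r["location"][:2])
            if np.hypot(*(l-ref[q]))<20: obs.append((loc[q],l));break
    mk+=[(r["location"],r["conf"]) for r in place_of(p,"mark_tip")]
def g(v):
    c,s=np.cos(v[2]),np.sin(v[2]);return np.ravel([(v[0]+c*l[0]-s*l[1]-o[0],v[1]+s*l[0]+c*l[1]-o[1]) for l,o in obs])
r=least_squares(g,[592,-94,.18],x_scale=[1,1,.01]);v=r.x;print("stand",v,np.degrees(v[2]));print(r.fun.reshape(-1,2))
c,s_=np.cos(v[2]),np.sin(v[2]);R=np.array([[c,-s_],[s_,c]])
print("rail",v[:2]+R@[75,0],"knob",v[:2]+R@[-70,60])
for l,cf in mk: print("mark",l,cf,R.T@(np.array(l[:2])-v[:2]))
# draw for check
im=t["image"][130:280,220:420].copy();im=cv2.resize(im,(800,600),interpolation=cv2.INTER_CUBIC)[:,:,::-1].copy()
D=lambda X,col:cv2.circle(im,tuple(int(i) for i in ((proj(t,X)-[220,130]+.5)*4)),3,col,-1)
W=lambda a,b,z:np.append(v[:2]+R@[a,b],z)
for X in [W(105,120,18),W(105,-120,18),W(-105,120,18),W(-105,-120,18),W(75,0,140),W(75,95,150),W(75,-95,150),W(-70,60,87)]: D(X,(0,0,255))
x,y,a=best.x
for u in(-18,18):
  for w in(-30,30): D([x+np.cos(a)*u-np.sin(a)*w,y+np.sin(a)*u+np.cos(a)*w,72],(0,255,0))
cv2.imwrite('pics/chk.png',im)
E
```

```text
3 0.78 311 [198.1 222.8] [123.2  91.1 130.5]
3 0.67 271 [237.4 220.9] [150.8 117.6  87.6]
3 0.59 328 [299.1 176.5] [187.  126.   69.4]
4 0.88 248 [298.8 272. ] [153.6 107.2  67.2]
4 0.85 940 [286.1 308.6] [103.8  55.  135.8]
4 0.84 309 [270.8 235.4] [174.8  98.9  21.1]
271.0
sample [480.9 310.9   0.2] 11.79211703432761 68.4375
stand [593.8 -92.6   0.2] 10.106298657280247
[[ 1.4  3.4]
 [-1.4  3.7]
 [-2.2 -1.8]
 [ 0.9  0.5]
 [-2.5 -4.9]
 [ 3.5  1.9]
 [ 1.4  3. ]
 [-0.9  3.6]
 [-0.  -3.2]
 [ 0.7 -1. ]
 [-0.6 -5.5]
 [-0.1  0.4]]
rail [667.7 -79.4] knob [514.4 -45.8]
mark [509.1, -136.6, 25.1] 0.38 [-91.1 -28.5]
mark [503.5, -135.2, 26.9] 0.49 [-96.4 -26.1]
mark [512.7, -132.7, 26.4] 0.37 [-86.9 -25.3]
mark [425.0, -357.5, 0.9] 0.62 [-212.7 -231.2]
mark [504.6, -132.9, 26.0] 0.53 [-94.9 -24. ]
```

View pics/chk.png

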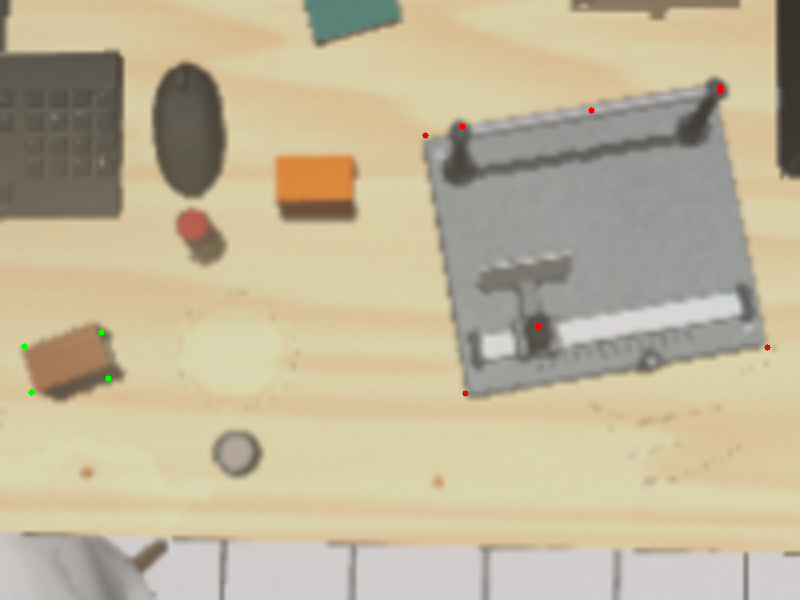

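Run:
```python
from fit import *
t=snapshot("top")
im=cv2.resize(t["image"],None,fx=4,fy=4,interpolation=cv2.INTER_CUBIC)[4*205:4*235,4*215:4*262].astype(int)
m=((im[...,0]-im[...,2]>45)&(im[...,0]<200)&(im[...,0]>115)&(im[...,1]<135)).astype(np.uint8)
n,l,st,_=cv2.connectedComponentsWithStats(m);k=1+st[1:,4].argmax()
yx=np.argwhere(l==k)[:,::-1].astype(np.float32)
b=cv2.boxPoints(cv2.minAreaRect(yx));u=(b+[4*215,4*205]+.5)/4-.5
W=np.array([ray(t,q,72) for q in u]);print(W,W.mean(0));
e=np.diff(W,axis=0);print(np.hypot(e[:,0],e[:,1]),np.degrees(np.arctan2(e[:,1],e[:,0])))
v=np.array([593.8,-92.6]);a=np.radians(10.1);R=np.array([[np.cos(a),-np.sin(a)],[np.sin(a),np.cos(a)]])
for q in((652,348),(650,358),(652,340)):
    X=ray(t,[220+q[0]/4-.5,130+q[1]/4-.5],28);print("mark",X,R.T@(X[:2]-v))
o=cv2.resize(np.hstack([im.astype(np.uint8)[:,:,::-1],np.repeat(m[:,:,None]*255,3,2)]),None,fx=2,fy=2)
c=cv2.resize(t["image"][190:230,335:415],(800,400),interpolation=cv2.INTER_CUBIC)[:,:,::-1]
o=np.vstack([cv2.resize(o,(600,192)),cv2.resize(c,(600,300))]);cv2.imwrite('pics/crop2.png',o)
```

```text
[[489.  344.6  72. ]
 [511.  289.2  72. ]
 [475.7 274.1  72. ]
 [453.7 329.3  72. ]] [482.3 309.3  72. ]
[59.6 38.5 59.4] [ -68.3 -156.9  111.8]
mark [ 507.6 -137.1   28. ] [-92.6 -28.7]
mark [ 499.8 -135.6   28. ] [-100.1  -25.8]
mark [ 513.9 -137.    28. ] [-86.4 -29.7]
```

View pics/crop2.png

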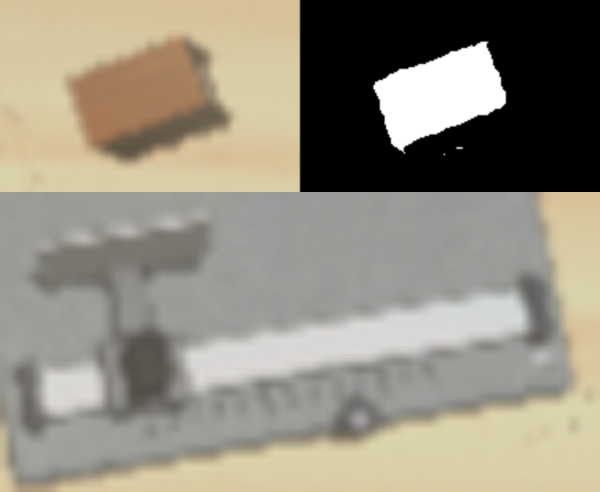

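```bash
cat > go.py <<'E'
# usage: go.py x y z yaw -> shift (cm, tool axes now) and turn (rotvec rad, tool axes)
import sys,numpy as np
from scipy.spatial.transform import Rotation as Ro
from bench import sense
np.set_printoptions(precision=3,suppress=True)
x,y,z,yaw=map(float,sys.argv[1:5]);s=sense();R=Ro.from_euler('xyz',s["tcp_rot"],degrees=True)
T=Ro.from_euler('xyz',[180,0,yaw],degrees=True)
print("now",np.array(s["tool_pos"]),np.array(s["tcp_rot"]),"t",s["time"],"F",np.array(s["ft_force"]),s["finger_gap"],s["grip_force"])
print("turn",(R.inv()*T).as_rotvec(),"shift now",R.inv().apply(np.array([x,y,z])-s["tool_pos"])/10,"shift after turn",T.inv().apply(np.array([x,y,z])-s["tool_pos"])/10)
E
python3 -m handwheel '[[1,-3.17,-1.22,0,0,0,0],[1,-3.17,-1.22,0,0,0,0],[1,-3.17,-1.22,0,0,0,0],[1,-3.17,-1.22,0,0,0,0],[1,-3.17,-1.22,0,0,0,0],[1,-3.17,-1.22,0,0,0,0],[1,-3.17,-1.22,0,0,0,0],[1,-3.17,-1.22,0,0,0,0],[1,-3.17,-1.22,0,0,0,0],[1,-3.17,-1.22,0,0,0,0]]' 25
python3 -m handwheel '[[1,0,0,1.5,0,0,0.11],[1,0,0,1.5,0,0,0.11],[1,0,0,1.5,0,0,0.11],[1,0,0,1.5,0,0,0.11],[1,0,0,1.5,0,0,0.11],[1,0,0,1.5,0,0,0.11],[1,0,0,0,0,0,0.1],[1,0,0,0,0,0,0],[1,0,0,0,0,0,0]]'
python3 go.py 482 309 48 112.5
```

```text
time: 3.03
tool_pos: [483.7, 308.4, 248.5]
tcp_rot: [180.0, 0.0, 156.2]
ft_force: [0.4, -0.0, -0.2]
finger_gap: 85.6
grip_force: 0.0
time: 3.78
tool_pos: [482.8, 309.8, 158.4]
tcp_rot: [180.0, -0.0, 112.9]
ft_force: [0.3, 1.3, 0.0]
finger_gap: 85.9
grip_force: 0.0
now [482.822 309.78  158.438] [179.993  -0.001 112.871] t 3.7833 F [0.275 1.333 0.012] 85.94786733004044 0.0
turn [ 0.    -0.     0.006] shift now [-0.04  -0.107 11.044] shift after turn [-0.041 -0.106 11.044]
```

```bash
python3 -m handwheel '[[1,0,-0.1,2.2,0,0,0],[1,0,0,2.2,0,0,0],[1,0,0,2.2,0,0,0],[1,0,0,2.2,0,0,0],[1,0,0,2.2,0,0,0],[1,0,0,0,0,0,0],[1,0,0,0,0,0,0]]'
python3 -m handwheel '[[-0.3,0,0,0,0,0,0],[-0.3,0,0,0,0,0,0],[-0.3,0,0,0,0,0,0],[-0.3,0,0,0,0,0,0],[-0.3,0,0,0,0,0,0],[-0.3,0,0,0,0,0,0],[-0.3,0,0,0,0,0,0],[-0.3,0,0,0,0,0,0],[-0.3,0,0,0,0,0,0],[-0.3,0,0,0,0,0,0],[-0.3,0,0,0,0,0,0],[-0.3,0,0,0,0,0,0]]' 25
```

```text
time: 4.37
tool_pos: [481.2, 309.1, 47.9]
tcp_rot: [-179.9, 0.0, 112.8]
ft_force: [-0.3, 0.1, 0.7]
finger_gap: 85.6
grip_force: 0.0
time: 5.37
tool_pos: [482.8, 309.8, 49.7]
tcp_rot: [179.9, -0.0, 112.7]
ft_force: [0.2, -0.4, 6.1]
finger_gap: 35.8
grip_force: 34.2
```

```bash
python3 -m handwheel '[[-0.3,0,0,-1,0,0,0],[-0.3,0,0,-3,0,0,0],[-0.3,0,0,-3,0,0,0],[-0.3,0,0,-3,0,0,0],[-0.3,0,0,-3,0,0,0],[-0.3,0,0,-3,0,0,0],[-0.3,0,0,-3,0,0,0],[-0.3,0,0,0,0,0,0]]'
python3 - <<'E'
from h import *
p=snapshot("side");a=p["image"][100:340,200:420];cv2.imwrite('pics/lift.png',cv2.resize(a,(550,600),interpolation=cv2.INTER_CUBIC)[:,:,::-1])
E
python3 go.py 667.7 -79.4 240 100.1
```

```text
time: 6.03
tool_pos: [484.4, 310.7, 246.8]
tcp_rot: [179.4, -0.1, 112.7]
ft_force: [1.8, 1.0, 0.6]
finger_gap: 36.0
grip_force: 33.5
now [483.697 310.346 243.578] [179.54   -0.039 112.697] t 6.0833 F [-0.078  0.682 -1.302] 35.4122845208629 33.521887734532356
turn [ 0.008 -0.002  0.22 ] shift now [-43.056   1.934   0.344] shift after turn [-41.597  11.28    0.358]
```

View pics/lift.png

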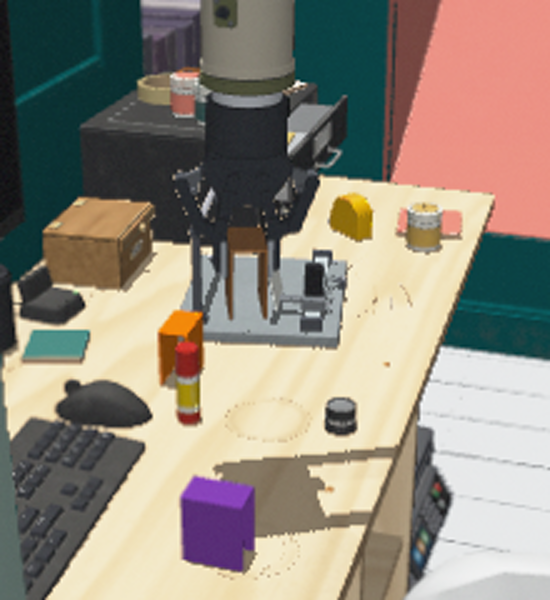

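```bash
python3 -m handwheel '[[-0.3,0,0,0,0,0,0.11],[-0.3,0,0,0,0,0,0.11],[-0.3,-3.5,0.95,0,0,0,0],[-0.3,-3.5,0.95,0,0,0,0],[-0.3,-3.5,0.95,0,0,0,0],[-0.3,-3.5,0.95,0,0,0,0],[-0.3,-3.5,0.95,0,0,0,0],[-0.3,-3.5,0.95,0,0,0,0],[-0.3,-3.5,0.95,0,0,0,0],[-0.3,-3.5,0.95,0,0,0,0],[-0.3,-3.5,0.95,0,0,0,0],[-0.3,-3.5,0.95,0,0,0,0]]'
python3 -m handwheel '[[-0.3,-3.3,0.9,0,0,0,0],[-0.3,-3.3,0.9,0,0,0,0],[-0.3,0,0,0,0,0,0],[-0.3,0,0,0,0,0,0],[-0.3,0,0,0,0,0,0]]'
python3 - <<'E'
from h import *
p=snapshot("side");a=p["image"][110:270,220:380];cv2.imwrite('pics/over.png',cv2.resize(a,(600,600),interpolation=cv2.INTER_CUBIC)[:,:,::-1])
for q in("sample_mid","rail_mid"):print(q,[(np.array(r["location"]).round(),round(r["conf"],2)) for r in place_of(p,q)])
E
python3 go.py 667.7 -79.4 128 100.1
```

```text
time: 7.08
tool_pos: [636.2, -20.3, 236.7]
tcp_rot: [-179.9, -0.0, 100.1]
ft_force: [1.0, 1.3, -0.6]
finger_gap: 35.9
grip_force: 33.4
time: 7.5
tool_pos: [665.1, -80.3, 236.7]
tcp_rot: [-179.9, -0.1, 100.1]
ft_force: [0.5, 0.9, -0.2]
finger_gap: 35.7
grip_force: 33.4
sample_mid [(array([663., -78., 223.]), 0.77), (array([474., 438.,  36.]), 0.72), (array([626., 122.,  38.]), 0.66)]
rail_mid [(array([668., -78., 139.]), 0.97)]
now [665.443 -79.143 237.976] [-179.962   -0.029  100.166] t 7.65 F [ 1.239  0.091 -0.618] 35.74099084533691 33.40051017701626
turn [-0.001 -0.001  0.001] shift now [-0.071  0.225 10.997] shift after turn [-0.065  0.218 10.998]
```

View pics/over.png

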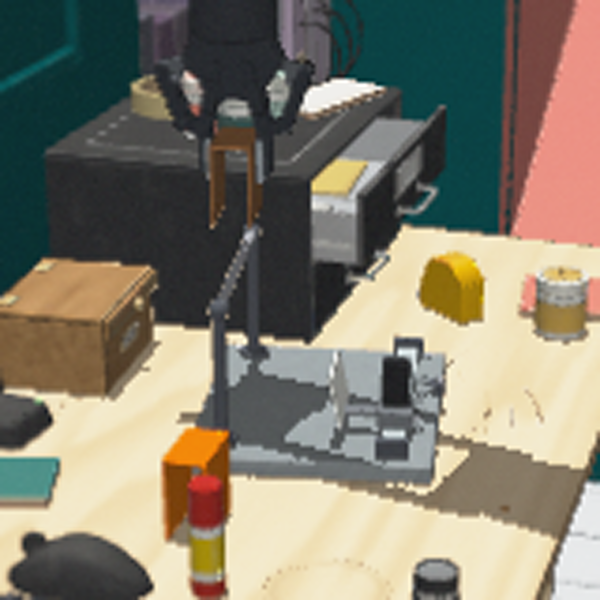

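```bash
python3 -m handwheel '[[-0.3,0,0.2,1,0,0,0],[-0.3,0,0,2,0,0,0],[-0.3,0,0,2,0,0,0],[-0.3,0,0,2,0,0,0],[-0.3,0,0,2,0,0,0],[-0.3,0,0,1,0,0,0],[-0.3,0,0,0.5,0,0,0],[-0.3,0,0,0.5,0,0,0],[-0.3,0,0,0,0,0,0],[-0.3,0,0,0,0,0,0]]'
python3 go.py 667.7 -79.4 127 100.1
```

```text
time: 8.48
tool_pos: [668.5, -80.1, 129.4]
tcp_rot: [179.9, 0.0, 100.1]
ft_force: [0.4, -0.2, -1.2]
finger_gap: 35.6
grip_force: 33.4
now [668.461 -80.072 129.357] [179.922   0.03  100.094] t 8.4833 F [ 0.438 -0.205 -1.195] 35.57922835842765 33.41414521448314
turn [ 0.001  0.001 -0.   ] shift now [ 0.08  -0.063  0.236] shift after turn [ 0.079 -0.063  0.236]
```

Lower the last 2 mm, release, and look before retreating.

```bash
python3 -m handwheel '[[-0.3,0,0,0.2,0,0,0],[-0.3,0,0,0,0,0,0],[0,0,0,0,0,0,0],[0.2,0,0,0,0,0,0],[0.4,0,0,0,0,0,0],[0.6,0,0,0,0,0,0],[0.8,0,0,0,0,0,0],[0.8,0,0,0,0,0,0],[0.8,0,0,0,0,0,0],[0.8,0,0,0,0,0,0]]'
python3 - <<'E'
from h import *
for n in("side","top"):
  p=snapshot(n)
  if n=="side":a=p["image"][110:270,220:380];cv2.imwrite('pics/hung.png',cv2.resize(a,(600,600),interpolation=cv2.INTER_CUBIC)[:,:,::-1])
  print([(np.array(r["location"]).round(),round(r["conf"],2)) for r in place_of(p,"sample_mid")])
E
```

```text
time: 9.32
tool_pos: [667.9, -80.1, 126.3]
tcp_rot: [-180.0, -0.0, 100.1]
ft_force: [1.0, 0.4, -0.5]
finger_gap: 76.6
grip_force: 0.0
[(array([629., 124.,  38.]), 0.79), (array([586., 216.,  -0.]), 0.73), (array([472., 440.,  33.]), 0.64), (array([668., -78., 112.]), 0.6), (array([594., -92.,  -2.]), 0.3), (array([667., -77., 137.]), 0.22)]
[(array([625., 128.,  37.]), 0.78), (array([470., 436.,  38.]), 0.73), (array([ 425., -357.,   -1.]), 0.72), (array([670., -78., 112.]), 0.39)]
```

View pics/hung.png

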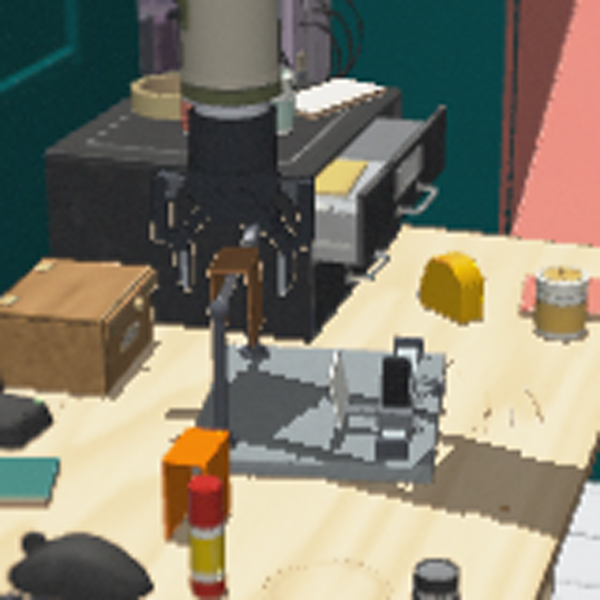

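```bash
python3 -m handwheel '[[0.8,0,0,-1,0,0,0],[0.8,0,0,-2.5,0,0,0],[0.8,0,0,-3,0,0,0],[0.8,0,0,-3,0,0,0],[0.8,0,0,-1.5,0,0,0],[0.8,0,-3,0,0,0,0],[0.8,0,-3,0,0,0,0],[0.8,0,-3,0,0,0,0],[0.8,0,-3,0,0,0,0],[0.8,0,0,0,0,0,0]]'
python3 -m handwheel '[[0.8,0,0,0,0,0,0.12],[0.8,0,0,0,0,0,0.12],[0.8,0,0,0,0,0,0.12],[0.8,0,0,0,0,0,0.12],[0.8,0,0,0,0,0,0.12],[0.8,0,0,0,0,0,0.12],[0.8,0,0,0,0,0,0.12],[0.8,0,0,0,0,0,0.12],[0.8,0,0,0,0,0,0.12],[0.8,0,0,0,0,0,0.12],[0.8,0,0,0,0,0,0.12],[0.8,0,0,0,0,0,0.12]]'
python3 -m handwheel '[[0.4,0,0,0,0,0,0.12],[0.2,0,0,0,0,0,0],[0.2,0,0,0,0,0,0]]'
python3 go.py 514.4 -45.8 72 10.1
```

```text
time: 10.35
tool_pos: [545.1, -101.5, 235.8]
tcp_rot: [-179.8, -0.0, 100.0]
ft_force: [-0.2, -0.1, -1.2]
finger_gap: 77.0
grip_force: 0.0
time: 11.35
tool_pos: [550.0, -101.1, 237.3]
tcp_rot: [180.0, -0.1, 17.2]
ft_force: [0.6, 0.5, -0.3]
finger_gap: 76.6
grip_force: 0.0
time: 11.6
tool_pos: [550.0, -101.1, 237.0]
tcp_rot: [180.0, -0.0, 10.9]
ft_force: [0.4, -0.3, -0.1]
finger_gap: 51.3
grip_force: 0.0
now [ 550.005 -101.134  237.034] [179.979  -0.045  10.924] t 11.6 F [ 0.414 -0.338 -0.081] 51.32466902614034 0.0
turn [ 0.    -0.001  0.014] shift now [-2.46  -6.114 16.499] shift after turn [-2.535 -6.072 16.503]
```

```bash
python3 -m handwheel '[[0.2,-0.84,-2.02,0,0,0,0.014],[0.2,-0.84,-2.02,0,0,0,0],[0.2,-0.84,-2.02,0,0,0,0],[0.2,0,0,2,0,0,0],[0.2,0,0,3,0,0,0],[0.2,0,0,3,0,0,0],[0.2,0,0,0,0,0,0],[0.2,0,0,0,0,0,0]]'
python3 - <<'E'
from h import *
p=snapshot("side");a=p["image"][130:250,270:390];cv2.imwrite('pics/knob.png',cv2.resize(a,(600,600),interpolation=cv2.INTER_CUBIC)[:,:,::-1])
for q in("pull_knob","mark_tip"):print(q,[(np.array(r["location"]).round(),round(r["conf"],2)) for r in place_of(p,q)])
E
python3 go.py 514.4 -45.8 72 10.1
```

```text
time: 12.27
tool_pos: [512.9, -45.6, 155.2]
tcp_rot: [-179.9, 0.2, 10.1]
ft_force: [0.2, -0.4, 0.5]
finger_gap: 51.3
grip_force: 0.0
pull_knob [(array([513., -44.,  64.]), 0.64)]
mark_tip [(array([ 503., -136.,   24.]), 0.51), (array([595., -94.,  -1.]), 0.5)]
now [515.707 -46.277 158.843] [179.931  -0.182   9.961] t 12.4167 F [-0.703  0.004  0.695] 51.22025327890173 0.0
turn [ 0.001 -0.003 -0.002] shift now [-0.148 -0.08   8.684] shift after turn [-0.12  -0.07   8.684]
```

View pics/knob.png

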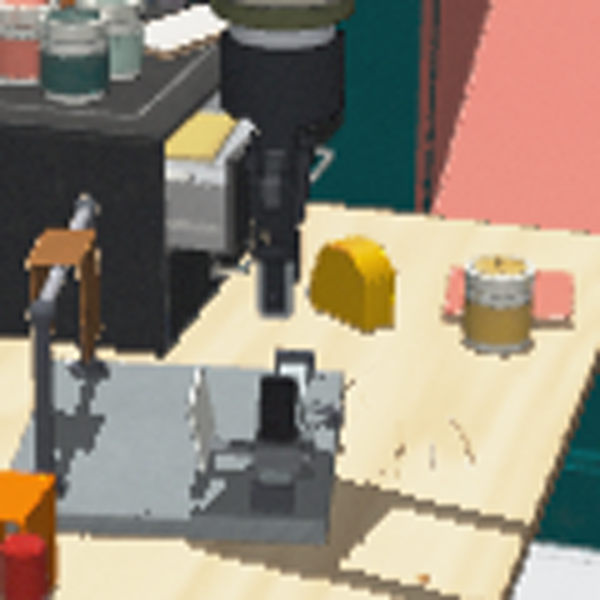

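```bash
python3 -m handwheel '[[0.2,-0.1,-0.05,2,0,0,0],[0.2,0,0,2.2,0,0,0],[0.2,0,0,2.2,0,0,0],[0.2,0,0,2.2,0,0,0],[0.2,0,0,0,0,0,0],[0.2,0,0,0,0,0,0]]'
python3 -m handwheel '[[-1,0,0,0,0,0,0],[-1,0,0,0,0,0,0],[-1,0,0,0,0,0,0],[-1,0,0,0,0,0,0],[-1,0,0,0,0,0,0],[-1,0,0,0,0,0,0],[-1,0,0,0,0,0,0],[-1,0,0,0,0,0,0],[-1,0,0,0,0,0,0],[-1,0,0,0,0,0,0]]' 40
python3 go.py 514.4 -45.8 72 10.1
```

```text
time: 12.92
tool_pos: [513.3, -45.7, 71.1]
tcp_rot: [-180.0, 0.0, 9.9]
ft_force: [-0.2, -0.3, 0.3]
finger_gap: 51.1
grip_force: 0.0
time: 13.75
tool_pos: [515.1, -47.2, 72.9]
tcp_rot: [179.8, -0.2, 9.9]
ft_force: [-0.1, -6.2, 3.8]
finger_gap: 15.4
grip_force: 41.7
now [515.13  -47.201  72.861] [179.793  -0.219   9.923] t 13.75 F [-0.106 -6.195  3.768] 15.388768585313079 41.72784447669983
turn [ 0.004 -0.004 -0.003] shift now [-0.048 -0.151  0.085] shift after turn [-0.047 -0.151  0.086]
```

```bash
python3 -m handwheel '[[-1,0,0.5,0,0,0,0],[-1,0,1,0,0,0,0],[-1,0,1.2,0,0,0,0],[-1,0,1.2,0,0,0,0],[-1,0,1.2,0,0,0,0],[-1,0,1.2,0,0,0,0],[-1,0,1.2,0,0,0,0],[-1,0,0.8,0,0,0,0],[-1,0,0,0,0,0,0],[-1,0,0,0,0,0,0]]'
cat > look.py <<'E'
from fit import *
import sys
v=np.array([593.8,-92.6]);a=np.radians(10.1);R=np.array([[np.cos(a),-np.sin(a)],[np.sin(a),np.cos(a)]])
L=lambda X:R.T@(np.array(X[:2])-v)
s=sense();print(s["time"],"tcp",L(s["tool_pos"]),s["tool_pos"],s["ft_force"],s["finger_gap"],s["grip_force"])
tile=[]
for n in("top","side"):
    p=snapshot(n)
    for q in("pull_knob","mark_tip","sample_mid"):
        for r in place_of(p,q):
            if r["location"][0]<720 and abs(L(r["location"])[0])<130 and abs(L(r["location"])[1])<100:print(n,q,L(r["location"]),np.array(r["location"]),round(r["conf"],2))
    c=proj(p,[505,-135,28]);x,y=int(c[0])-25,int(c[1])-25
    im=cv2.resize(p["image"][y:y+50,x:x+50],(400,400),interpolation=cv2.INTER_CUBIC)[:,:,::-1].copy()
    # predicted tip marks for stand y = -22,-27,-32 at x=-92, z=28
    for yy,col in((-22,(0,255,0)),(-27,(0,0,255)),(-32,(255,0,0))):
        X=np.append(v+R@[-90,yy],28);cv2.circle(im,tuple(int(i) for i in (proj(p,X)-[x,y]+.5)*8),3,col,-1)
    tile.append(im)
cv2.imwrite('pics/'+sys.argv[1],np.hstack(tile))
E
python3 look.py look1.png
```

```text
time: 14.58
tool_pos: [530.6, -126.8, 72.9]
tcp_rot: [180.0, -0.4, 9.9]
ft_force: [7.8, 8.8, 1.6]
finger_gap: 15.3
grip_force: 41.7
14.5833 tcp [-68.2 -22.6] [ 530.6 -126.8   72.9] [7.8 8.8 1.6] 15.320433064776779 41.66538119316101
top mark_tip [-87.  -27.6] [ 513.  -135.    22.8] 0.47
side pull_knob [-72.5 -21.2] [ 526.1 -126.2   66.1] 0.75
side sample_mid [72.8  2.6] [665.  -77.3 114.2] 0.69
side sample_mid [-1.5 -0.2] [592.4 -93.1   0.8] 0.61
```

View pics/look1.png

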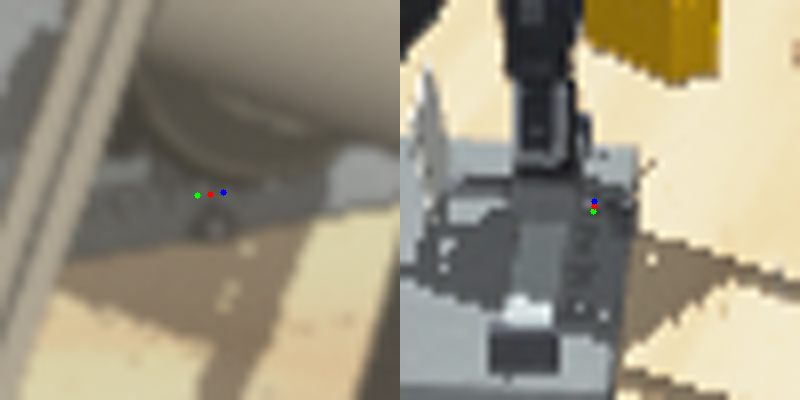

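```bash
python3 -m handwheel '[[-1,0,0.25,0,0,0,0],[-1,0,0.2,0,0,0,0],[-1,0,0,0,0,0,0],[-1,0,0,0,0,0,0],[-1,0,0,0,0,0,0],[-1,0,0,0,0,0,0]]'
for i in 1 2; do python3 look.py look2.png; done
```

```text
time: 15.48
tool_pos: [531.4, -130.6, 72.9]
tcp_rot: [180.0, -0.4, 10.0]
ft_force: [8.0, 8.8, 2.4]
finger_gap: 15.4
grip_force: 41.2
15.4833 tcp [-68.1 -26.4] [ 531.4 -130.6   72.9] [8.  8.8 2.4] 15.363205826841558 41.2279486656189
top mark_tip [80.6 -2.3] [673.5 -80.7 108.5] 0.63
top mark_tip [-86.8 -26.1] [ 512.9 -133.5   24.9] 0.51
top sample_mid [79.7  0.5] [672.2 -78.1 112.6] 0.67
side pull_knob [-72.5 -23. ] [ 526.5 -128.    67.2] 0.67
side mark_tip [75.4  3.2] [667.5 -76.2 136.6] 0.61
side mark_tip [-97.1 -24.9] [ 502.6 -134.1   26.1] 0.49
side sample_mid [73.1  0.8] [665.6 -79.  115.7] 0.69
15.8833 tcp [-68.1 -26.4] [ 531.4 -130.5   72.9] [7.8 8.7 1.7] 15.36991926191381 41.21585190296173
top mark_tip [-89.7 -26.9] [ 510.2 -134.8   28.2] 0.52
top sample_mid [78.9 -1.4] [671.7 -80.1 112.4] 0.61
side pull_knob [-74.1 -24.3] [ 525.1 -129.5   66.1] 0.72
side mark_tip [-97.5 -25.2] [ 502.2 -134.5   25. ] 0.48
```

```bash
python3 -m handwheel '[[-1,0,0.12,0,0,0,0],[-1,0,0,0,0,0,0],[-1,0,0,0,0,0,0],[-1,0,0,0,0,0,0],[-1,0,0,0,0,0,0],[-1,0,0,0,0,0,0],[-1,0,0,0,0,0,0]]'
python3 look.py look3.png
```

```text
time: 16.87
tool_pos: [531.6, -131.7, 72.9]
tcp_rot: [180.0, -0.4, 10.0]
ft_force: [8.8, 8.6, 1.3]
finger_gap: 15.2
grip_force: 41.2
16.8667 tcp [-68.1 -27.6] [ 531.6 -131.7   72.9] [8.8 8.6 1.3] 15.197425222674397 41.23974680900574
top mark_tip [-87.2 -24.7] [ 512.3 -132.2   27.1] 0.58
top sample_mid [79.3 -1.5] [672.1 -80.2 115.9] 0.85
side pull_knob [-69.9 -26.7] [ 529.7 -131.1   67.9] 0.6
side mark_tip [-92.4 -24.4] [ 507.1 -132.8   23. ] 0.36
side sample_mid [73.4 -1.4] [666.3 -81.1 111.9] 0.53
```

View pics/look3.png

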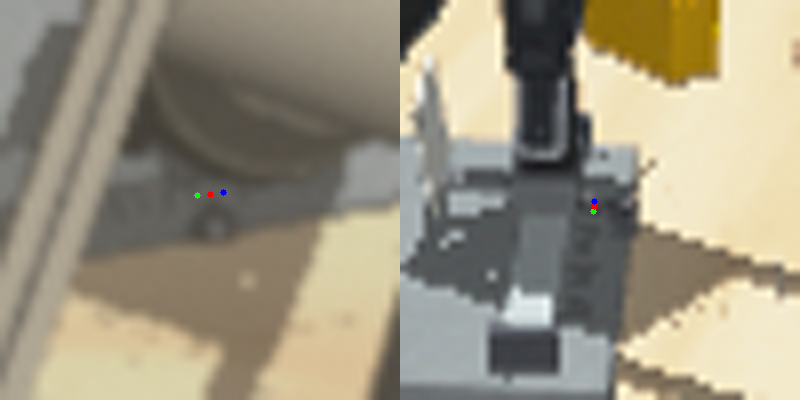

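```bash
python3 -c "
from bench import hand_in;print(hand_in())"
```

```text
the job is handed in; nothing more can be done
None
```

I hung the brown plywood sample over the middle of the rail and let go of it. I then handed the job in with the gripper still holding the slide at the mark: by camera estimate the knob is within about 2 mm of the tip, but `hand_in()` gave no verdict. I didn't re-check the bystanders' positions.

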